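# Turn the slotted index disc and push the lock bar home

### The job

Lock the index disc on the small bench fixture: push the upright pin on the slotted disc round until the slot lines up with the lock bar, then push the bar by its upright tab through the slot and fully home, until the tab meets the guide. Do it all by pushing with the fingers; lift nothing, and leave the tin and the two weights standing where they are.

Things in the scene. Friction and masses are not known exactly. Their poses are not given: they have to be found in the camera images.
- lock_fixture: Fixed base plate lying on the bench, 300 x 90 x 8 mm, x -227 to 73 mm, with disc, bar channel, guide and keeper. Origin on the disc's axis at bench height; +x is the way the bar is pushed, z up. Side rails of the channel, x -225 to -76, are 20 mm high; the keeper, a bridge at x 42 to 62, y -25 to 25, is 32 mm high with its screw heads. Nothing fixed here is taller.
- lock_disc (a joint): Angle of the disc about the vertical axis through the fixture's origin, counter-clockwise positive, limits -2 to 2. At 0 the slot lies across the bar's way (along the fixture's y), the pin on the +x side. The slot lines up with the bar at +1.571 or -1.571 (pin on the +y or -y side); either will do, there is no stop there. It stays where it is left; turning takes about 2.5 N at the pin.
- disc_slot (a point): Centre of the top face of the steel disc (72 mm diameter), 24 mm above the bench; turns with the disc. Its y axis runs along the slot, its x axis points to the pin. The slot, open at both ends and at the top, crosses the disc through its centre, 22 mm wide, 11.5 mm deep, with chamfered mouths.
- disc_pin (a point): Point on the axis of the upright round pin by which the disc is turned, 48 mm above the bench, 24 mm from the disc's axis. The pin is 12 mm in diameter (16 mm collar at its foot) and rises from the disc's top, 24 mm above the bench, to 58 mm.
- lock_bar: Loose flat steel bar, 146 x 16 x 10 mm, about 0.2 kg, lying in the channel, underside 13 mm above the bench. Origin under the middle of its nose; +x forward, the way it is pushed; z up. The nose tapers to 7 mm over 12 mm. It starts 7 to 32 mm short of the disc. Home, its tab rests against the guide and its origin is at x = 58 mm of the fixture, in the keeper. Sliding takes 1 to 3 N.
- bar_tab (a point): Centre of the upright tab at the rear of the bar, 140 mm behind the bar's origin: a dark steel plate 12 mm thick along the bar, 34 mm wide across it, 24 to 65 mm above the bench. At home it is at x = -82 mm of the fixture.
- felt_tin: Round tin with a green lid, 66 mm diameter, 30 mm high, standing loose beside the fixture; origin under its centre. To be left alone.
- weight_1: Brass weight with a knob, 36 mm diameter, 40 mm high, standing loose beside the fixture; origin under its centre. To be left alone.
- weight_2: Smaller brass weight with a knob, 30 mm diameter, 32 mm high, standing loose beside the fixture; origin under its centre. To be left alone.
- guide_rear (a point): Stop for the bar's tab: middle of the rear face of the guide, 27.5 mm above the bench. The guide is a steel bridge over the bar channel at x = -76 to -46 mm, y = -25 to 25 mm of the fixture, 32 mm high with its screw heads. Axes as the fixture's.

How it is judged:
By the outcome, as a careful person would: the job done as asked, in the order asked, and still so for the second after the job is handed in, with the robot touching nothing.
It also fails if it takes over 42 s, if anything falls off the work surface, if the arm or the gripper's body presses on something with over 40 N, if the wrist force passes 120 N, or if a joint passes its speed limit or range.

### The arm

A 6-joint arm with a two-finger parallel gripper is mounted at the origin on a cart in front of the work surface, level with it; the furniture and walls round the work are solid. World frame = base frame: x ahead of the robot, y to its left, z up, the work surface at z = 0. Lengths are in m, angles in rad, forces in N, time in s.
With the tool pointing down it reaches from about 0.3 to 0.875 m from the base axis. Payload 6.4 kg.
Tool frame: the origin (TCP) lies at the very end of the fingers, on their centre line; the grasp point (between the pads) lies 19 mm behind it; z points along the fingers, y is the direction in which the jaws open and shut (so a half turn about z gives the same grasp; the last joint's range is limited). The gripper opens to 85 mm and grips with 20 to 120 N. Pads are 22 mm wide; open, the fingers measure 114 mm over their backs; the gripper's body (76 mm by 85 mm) begins 54 mm behind the grasp point. The pads swing forward as they close: fully open they stand 13 mm farther back than shut.
Start: joints at [1.088, 0.181, 1.607, -0, 1.354, -0.206], TCP at [0.157, 0.553, 0.207] pointing down, gripper open.
Joint ranges: [-2.99, 2.99], [-0.89, 2.07], [0.3, 2.58], [-1.14, 4.28], [0, 2.63], [-3.12, 3.12]. Speed limits (rad/s): [2.57, 2.57, 3.01, 3.14, 3.14, 3.14].

### API

Orientations are given as a unit quaternion [w, x, y, z].
In Python, from bench import * gives the robot as it stands.
- The arm moves only by the tool arm_command, never from a script. Its argument "motion" is text: rows parted by semicolons, each of 7 numbers parted by spaces: the shift along the tool's x, y, z in units of 0.2 m (1.0 is 0.2 m), then the turn, a rotation vector about the tool's x, y, z in units of 60 degrees (1.0 is 60 degrees), then the opening, from 0 (shut) to 1 (fully open). In form: tx ty tz ax ay az grip; .... A call has 1 to 10 rows; each row shifts and turns the pose as measured when the row begins, along the tool's axes as they then stand; what a row does not reach is not made up. A row lasts 1/12 s, in which the tool goes at most 41.7 mm and 7.16 degrees, less where a joint would pass 70% of its speed; a pose out of reach is approached as far as the arm can. A call with a number of a shift or a turn outside -1 to 1 is refused whole. A call with a gripper value outside its range is refused whole. The fingers move at their own pace and stop on an object; the grip force is fixed at half the most. Time passes only in rows, so rows that do not move let the fingers close. It gives the time, the measured TCP pose, the force and the opening at its end, in the units of the state.
- get_obs(): the state, without advancing time (a new reading comes with each control period).
- camera(name): name is "scene" or "top" or "wrist"; returns a dict with "img" (384x512x3 uint8, red, green, blue), "intrinsics" (3x3 intrinsics, pixels), "pose" (4x4, takes a point from camera to world coordinates); the wrist camera has in their place "mount" (4x4, takes a point from camera to tool coordinates, whose origin is the TCP and whose axes are the flange's). Camera axes: x right, y down, z forward; pixel columns grow to the right and rows downward; lengths in m; the calibration is good to about 2 mm. A picture is of the moment at which its call begins: read the wrist's pose just before it. There is no depth.
- hand_in(): hands the job in, once; it reports no verdict.
Trained networks look in the newest picture that a camera, given by its name, has taken for a name from the list of things; names that differ only in an ending like _2 or _b are one class to them, and where a whole thing is asked for, a point or a joint stands for the part that bears it (a point fixed in the world has none). Each returns a list of dicts, best first, with "conf" (0 to 1); they miss things now and then, are a little off and sometimes report something else, mostly with a low value. They report only what shows in the picture. A call takes as long as a camera call.
- search_frame(camera, target): "box" ([left, top, right, bottom] in pixels, round what is visible of it).
The state is a dict: "time_s": time; "q": joint angles; "dq": joint speeds; "joint_efforts": joint torques, N m; "eef_pos": TCP position; "eef_rot": TCP orientation; "wrist_force": force on the tool from outside, world axes, zero at the start; "torque": the same for the moment, N m; "opening": opening from 0.0 (shut) to 1.0 (fully open).
Only numpy, scipy, OpenCV 4.12 (cv2) and the standard library are available. Lean on these libraries where they do the work, as an engineer would, in place of code of your own. Each camera call takes 0.05 s, during which the arm holds its last target.

## Working session

There is one attempt and no reset: what is moved stays moved. The work goes in short steps, Python scripts to look and compute and a tool call to move; the robot and the scene stay as the last step left them, time stands still between calls to the robot, and variables do not carry over. Pictures are saved under pics/ and viewed, and the job is handed in when it is done.

Besides the shell and the picture viewer there is one more tool, called after ">>>" as name(argument=value, ...), one argument or row to a line, values as JSON. arm_command: Moves the arm, as the interface text tells. Shifts and turns lie within -1 to 1; 1 stands for 0.2 m of shift or 60 degrees of turn. Its arguments: {"type":"object","properties":{"motion":{"type":"string"}},"required":["motion"]}

```bash
mkdir -p pics; ls; python3 - <<'E'
from bench import *
import cv2,json,numpy as np
o=get_obs();print(o)
for n in ["scene","top","wrist"]:
    c=camera(n);cv2.imwrite(f"pics/{n}0.png",c["img"][:,:,::-1])
    print(n,c["intrinsics"],c.get("pose",c.get("mount")))
    for t in ["lock_fixture","disc_pin","bar_tab","lock_disc","lock_bar","felt_tin","weight_1","guide_rear","disc_slot"]:
        try: print(t,[(np.round(d["box"]).tolist(),round(d["conf"],2)) for d in search_frame(n,t)][:3])
        except Exception as e: print(t,e)
E
```

```text
pics
{'time_s': 0.0, 'q': array([ 1.08769840e+00,  1.81501142e-01,  1.60800105e+00, -1.32827948e-05,
        1.35379186e+00, -2.06276690e-01]), 'dq': array([ 0.00027182, -0.00028762,  0.0002358 ,  0.00117685,  0.00238417,
        0.00194773]), 'joint_efforts': array([-1.33569578e-03, -4.44884634e+01, -3.51330221e+01, -3.37648898e-04,
        9.01430467e-03,  3.50908316e-06]), 'eef_pos': array([0.15684432, 0.55258756, 0.20620998]), 'eef_rot': array([-2.81350250e-04,  1.37967636e-01,  9.90436372e-01, -8.02853058e-04]), 'wrist_force': array([ 0.45359055, -0.49531933, -0.61231322]), 'torque': array([ 0.0343891 ,  0.06775079, -0.00894098]), 'opening': 0.9994432488483093}
scene [[468.05329278   0.         242.90285219]
 [  0.         468.05329278 184.76777327]
 [  0.           0.           1.        ]] [[ 0.7335375  -0.40760493  0.54385747  0.09332766]
 [-0.67939879 -0.41805131  0.60303431 -0.33313842]
 [-0.01843943 -0.81184439 -0.58358262  0.57895822]
 [ 0.          0.          0.          1.        ]]
lock_fixture [([190.0, 199.0, 346.0, 301.0], 0.87), ([276.0, 241.0, 318.0, 274.0], 0.16
[... 1208 characters left out ...]
eight_1 [([300.0, 224.0, 310.0, 237.0], 0.62), ([271.0, 142.0, 282.0, 162.0], 0.55)]
guide_rear [([224.0, 172.0, 355.0, 213.0], 0.81)]
disc_slot [([309.0, 172.0, 339.0, 204.0], 0.88)]
wrist [[278.15579347   0.         251.07146071]
 [  0.         278.15579347 192.11529874]
 [  0.           0.           1.        ]] [[ 6.47630669e-04 -9.64007951e-01 -2.65872623e-01  6.79676045e-02]
 [ 9.99999788e-01  6.41192321e-04  1.11015706e-04 -1.27789631e-04]
 [ 6.34554614e-05 -2.65872639e-01  9.64008162e-01 -1.66430292e-01]
 [ 0.00000000e+00  0.00000000e+00  0.00000000e+00  1.00000000e+00]]
lock_fixture []
disc_pin []
bar_tab []
lock_disc []
lock_bar []
felt_tin []
weight_1 []
guide_rear []
disc_slot []
```

```bash
python3 - <<'E'
import cv2
a=cv2.imread("pics/top0.png")[110:250,210:370];cv2.imwrite("pics/top0z.png",cv2.resize(a,None,fx=4.2,fy=4.2,interpolation=cv2.INTER_CUBIC))
a=cv2.imread("pics/scene0.png")[170:310,180:370];cv2.imwrite("pics/scene0z.png",cv2.resize(a,None,fx=4.,fy=4.,interpolation=cv2.INTER_CUBIC))
E
```

```text
(no output)
```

View pics/top0z.png

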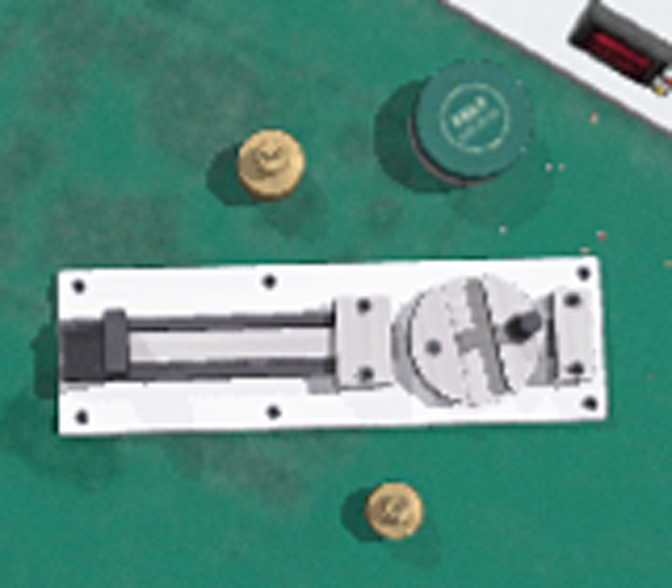

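View pics/scene0z.png

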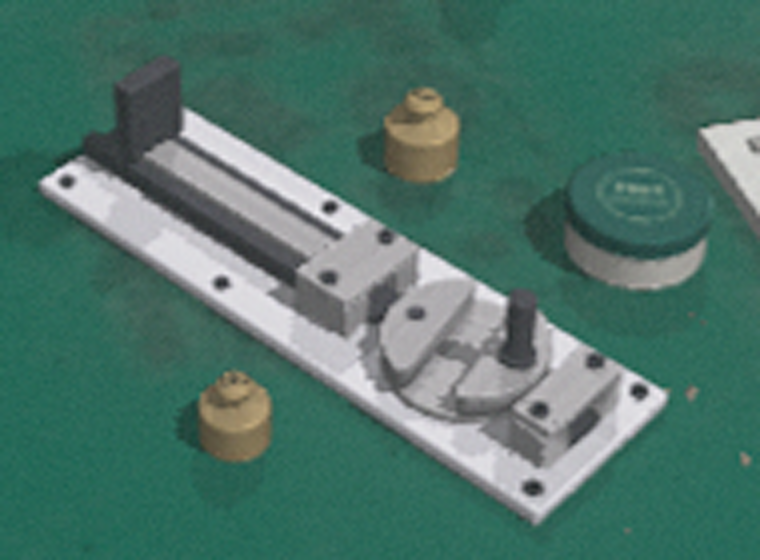

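View pics/scene0.png

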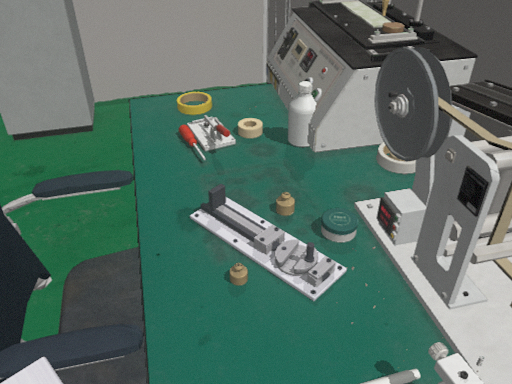

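The top view shows the fixture with +x to the right. The plate corners in the zoom are about (58,270), (597,257), (606,418) and (60,434). The pin is at (525,320), slightly CCW of +x, and the tab is at about (116,343). Next I'll fit the poses from both views.

```bash
cat > h.py <<'E'
import numpy as np, json
from scipy.optimize import least_squares
from scipy.spatial.transform import Rotation as R
K={'top':np.array([[391.394,0,260.7215],[0,391.394,188.756],[0,0,1]]),'scene':np.array([[468.0533,0,242.9029],[0,468.0533,184.7678],[0,0,1]])}
P={'top':np.array([[ 0.02303713,-0.99457791,0.10141039,0.4495555],[-0.99959169,-0.02463014,-0.01448446,0.18541237],[0.01690368,-0.1010353,-0.99473923,0.90575762],[0,0,0,1]]),
'scene':np.array([[0.7335375,-0.40760493,0.54385747,0.09332766],[-0.67939879,-0.41805131,0.60303431,-0.33313842],[-0.01843943,-0.81184439,-0.58358262,0.57895822],[0,0,0,1]])}
def ray(c,uv):
    d=np.linalg.inv(K[c])@np.array([uv[0],uv[1],1.]); return P[c][:3,3],P[c][:3,:3]@d
def atz(c,uv,z):
    o,d=ray(c,uv); return o+d*(z-o[2])/d[2]
def proj(c,p):
    q=P[c][:3,:3].T@(np.asarray(p)-P[c][:3,3]); q=K[c]@q; return q[:2]/q[2]
def f2w(F,p):
    x,y,a=F; c,s=np.cos(a),np.sin(a); return np.array([x+c*p[0]-s*p[1],y+s*p[0]+c*p[1],p[2]])
def w2f(F,p):
    x,y,a=F; c,s=np.cos(a),np.sin(a); dx,dy=p[0]-x,p[1]-y; return np.array([c*dx+s*dy,-s*dx+c*dy,p[2]])
tz=lambda u,v:(210+(u+.5)/4.2-.5,110+(v+.5)/4.2-.5)
sz=lambda u,v:(180+(u+.5)/4-.5,170+(v+.5)/4-.5)
E
python3 - <<'E'
from h import *
pl=[(-.227,.045,.008),(.073,.045,.008),(.073,-.045,.008),(-.227,-.045,.008)]
t=[tz(*p) for p in [(58,270),(597,257),(606,417),(60,433)]]
s=[None,sz(666,394),sz(535,520),sz(40,184)]
ob=[('top',p,u) for p,u in zip(pl,t)]+[('scene',p,u) for p,u in zip(pl,s) if u]
# guide top screws at? keeper corners skip
for sel in (['top'],['scene'],['top','scene']):
    f=lambda F:np.concatenate([proj(c,f2w(F,p))-u for c,p,u in ob if c in sel])
    r=least_squares(f,[.43,.05,-1.57]);print(sel,np.round(r.x,4),np.round(r.fun,1))
F=r.x
print("pin", w2f(F,atz('top',tz(524,318),.058)), w2f(F,atz('scene',sz(523,296),.058)))
print("tab top", w2f(F,atz('top',tz(116,343),.065)))
print('tin',w2f(F,atz('top',tz(473,122),.03)),'w1',w2f(F,atz('top',tz(271,163),.02)),'w2',w2f(F,atz('top',tz(394,511),.02)))
from scipy.spatial.transform import Rotation as R
print(R.from_quat([1.37967636e-01,9.90436372e-01,-8e-4,-2.8e-4]).as_matrix().round(3))
E
```

```text
['top'] [ 0.5403  0.0313 -1.5194] [-0.4 -0.1  0.4 -0.3  0.3  0.3 -0.2  0.1]
['scene'] [ 0.5384  0.0316 -1.5259] [ 0.6  0.6  0.  -0.3 -0.7 -0.6]
['top', 'scene'] [ 0.5392  0.0316 -1.5235] [-0.5  0.   0.3  0.3  0.1  0.9 -0.4  0.2  0.9  0.2  0.5 -0.6 -0.6 -0.7]
pin [0.01973082 0.00737384 0.058     ] [0.02253185 0.00593214 0.058     ]
tab top [-0.19237181 -0.00155954  0.065     ]
tin [0.0024132  0.11816599 0.03      ] w1 [-0.10761098  0.09985562  0.02      ] w2 [-0.04681853 -0.09118318  0.02      ]
[[-0.962  0.273 -0.001]
 [ 0.273  0.962 -0.002]
 [ 0.    -0.002 -1.   ]]
```

```bash
cat >> h.py <<'E'
F=np.array([0.5392,0.0316,-1.5235])
def st():
    from bench import get_obs
    o=get_obs(); q=o['eef_rot']; M=R.from_quat([q[1],q[2],q[3],q[0]]).as_matrix()
    ya=np.degrees(np.arctan2(M[1,1],M[0,1])-F[2])%360
    print('t',round(o['time_s'],2),'fix mm',(w2f(F,o['eef_pos'])*1000).round(1),'yaw(y axis) deg',round(ya,1),'tilt',(M[:2,2]).round(4),'F',o['wrist_force'].round(1),'open',round(o['opening'],3),'q6',o['q'][5].round(2))
    return o,M,ya
def plan(p,yaw=None):
    o,M,ya=st()
    d=M.T@(f2w(F,np.array(p)/1000)-o['eef_pos'])/0.2
    print('total shift units',d.round(3),'rows min',np.ceil(np.linalg.norm(d)*200/41.7))
    if yaw is not None: 
        t=(yaw-ya+180)%360-180; print('az units total',round(-t/60,3),'max/row .119')
E
python3 -c "
from h import *
plan([29,-24,120],107)"
```

```text
t 1.5 fix mm [-539.  -357.   207.1] yaw(y axis) deg 161.4 tilt [-0. -0.] F [ 0.9 -0.1  0.5] open 0.999 q6 -0.21
total shift units [-2.483 -2.162  0.435] rows min 16.0
az units total 0.907 max/row .119
```

>>> arm_command(
  motion="-0.138 -0.12 0.02 0 0 0 0;-0.138 -0.12 0.02 0 0 0 0;-0.138 -0.12 0.02 0 0 0 0;-0.138 -0.12 0.02 0 0 0 0;-0.138 -0.12 0.02 0 0 0 0;-0.138 -0.12 0.02 0 0 0 0;-0.138 -0.12 0.02 0 0 0 0;-0.138 -0.12 0.02 0 0 0 0;-0.138 -0.12 0.02 0 0 0 0;-0.138 -0.12 0.02 0 0 0 0",
)

```text
time_s: 2.33
eef_pos: [0.3621, 0.2419, 0.1667]
eef_rot: [0.002, 0.131, 0.991, 0.004]
wrist_force: [-0.7, 1.1, 0.7]
opening: -0.001
```

```bash
python3 -c "
from h import *
plan([29,-24,120],107)"
```

```text
t 2.33 fix mm [-218.4 -166.9  166.7] yaw(y axis) deg 162.2 tilt [0.0052 0.0072] F [-0.7  1.1  0.7] open -0.001 q6 -1.0
total shift units [-1.057 -0.962  0.229] rows min 7.0
az units total 0.921 max/row .119
```

>>> arm_command(
  motion="-0.138 -0.12 0.02 0 0 0 0;-0.138 -0.12 0.02 0 0 0 0;-0.138 -0.12 0.02 0 0 0 0;-0.138 -0.12 0.02 0 0 0 0;-0.138 -0.12 0.02 0 0 0 0;-0.138 -0.12 0.02 0 0 0 0;-0.138 -0.12 0.02 0 0 0 0;0 0 0 0 0 0 0",
)

```text
time_s: 3.0
eef_pos: [0.5145, 0.0116, 0.1391]
eef_rot: [0.007, 0.134, 0.991, 0.004]
wrist_force: [0.3, 0.4, 0.1]
opening: 0.002
```

>>> arm_command(
  motion="0 0 0 0 0 0.115 0;0 0 0 0 0 0.115 0;0 0 0 0 0 0.115 0;0 0 0 0 0 0.115 0;0 0 0 0 0 0.115 0;0 0 0 0 0 0.115 0;0 0 0 0 0 0.115 0;0 0 0 0 0 0.115 0;0 0 0 0 0 0 0",
)

```text
time_s: 3.75
eef_pos: [0.5144, 0.0099, 0.1386]
eef_rot: [0.003, 0.594, 0.804, 0.006]
wrist_force: [0.1, 0.2, -0.2]
opening: 0.003
```

```bash
python3 - <<'E'
from h import *
plan([29,-24,80],107)
from bench import *
import cv2
for n in ["wrist","scene"]:
    c=camera(n);cv2.imwrite(f"pics/{n}1.png",c["img"][:,:,::-1])
a=cv2.imread("pics/scene1.png")[150:320,180:400];cv2.imwrite("pics/scene1z.png",cv2.resize(a,None,fx=3.5,fy=3.5,interpolation=cv2.INTER_CUBIC))
E
```

```text
t 3.75 fix mm [ 20.5 -25.8 138.6] yaw(y axis) deg 104.4 tilt [0.0123 0.0066] F [ 0.1  0.2 -0.2] open 0.003 q6 -0.52
total shift units [-0.044 -0.006  0.293] rows min 2.0
az units total -0.044 max/row .119
```

View pics/wrist1.png

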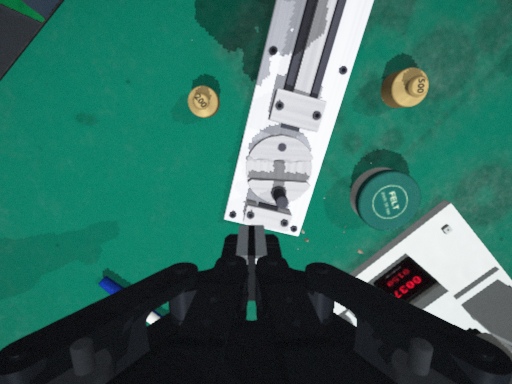

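View pics/scene1z.png

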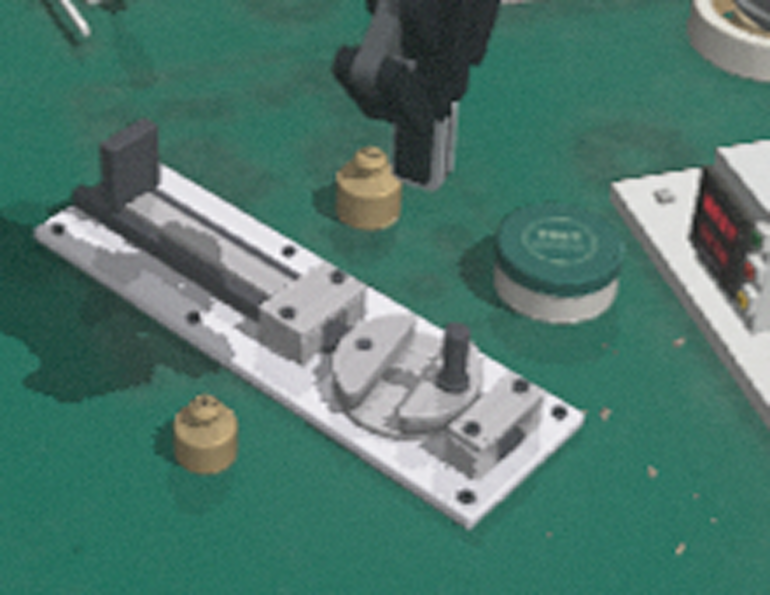

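```bash
cat >> h.py <<'E'
def planfull(p,yaw):
    plan(p,yaw)
    o,M,ya=None,None,None
    from bench import get_obs
    o=get_obs(); q=o['eef_rot']; M=R.from_quat([q[1],q[2],q[3],q[0]]).as_matrix()
    a=np.radians(yaw)+F[2]; y=np.array([np.cos(a),np.sin(a),0]); z=np.array([0,0,-1.]); x=np.cross(y,z)
    T=np.stack([x,y,z],1); print('rotvec units',(np.degrees(R.from_matrix(M.T@T).as_rotvec())/60).round(3))
E
python3 -c "
from h import *
planfull([30,-24,37],107)"
```

```text
t 3.85 fix mm [ 20.5 -25.7 138.7] yaw(y axis) deg 104.9 tilt [0.0124 0.0065] F [ 0.6  1.3 -0.2] open -0.001 q6 -0.53
total shift units [-0.049 -0.011  0.508] rows min 3.0
az units total -0.036 max/row .119
rotvec units [ 0.013 -0.002 -0.036]
```

>>> arm_command(
  motion="-0.025 0 0.1 0.013 -0.002 -0.036 0;-0.025 -0.01 0.1 0 0 0 0;0 0 0.1 0 0 0 0;0 0 0.08 0 0 0 0;0 0 0.07 0 0 0 0;0 0 0.04 0 0 0 0;0 0 0 0 0 0 0",
)

```text
time_s: 4.43
eef_pos: [0.5186, -0.0, 0.0393]
eef_rot: [0.003, 0.563, 0.826, 0.001]
wrist_force: [-0.2, -0.5, -0.2]
opening: 0.001
```

```bash
python3 - <<'E'
from h import *
planfull([30,-24,38],107)
from bench import *
import cv2
for n in ["scene"]:
    c=camera(n);cv2.imwrite(f"pics/{n}2.png",c["img"][:,:,::-1])
a=cv2.imread("pics/scene2.png")[150:320,180:400];cv2.imwrite("pics/scene2z.png",cv2.resize(a,None,fx=3.5,fy=3.5,interpolation=cv2.INTER_CUBIC))
E
```

```text
t 4.43 fix mm [ 30.6 -22.1  39.3] yaw(y axis) deg 108.7 tilt [ 0.0058 -0.0013] F [-0.2 -0.5 -0.2] open 0.001 q6 -0.6
total shift units [ 0.006 -0.008  0.007] rows min 1.0
az units total 0.029 max/row .119
rotvec units [0.005 0.003 0.029]
```

View pics/scene2z.png

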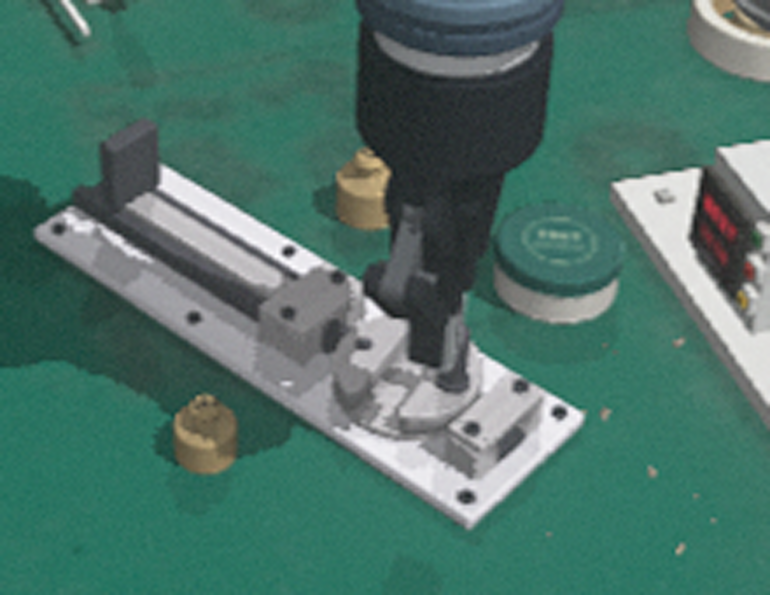

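```bash
python3 - <<'E'
from h import *
from bench import *
import cv2
g=lambda p:(np.array(proj('scene',p))-[180,150])*3.5
print('tip', g(get_obs()['eef_pos']), 'pin exp', g(f2w(F,[.0225,.0065,.058])),'corner',g(f2w(F,[.073,-.045,.008])),g(f2w(F,[-.227,-.045,.008])))
c=camera('top');cv2.imwrite("pics/top2.png",c["img"][:,:,::-1])
a=cv2.imread("pics/top2.png")[110:250,210:370];cv2.imwrite("pics/top2z.png",cv2.resize(a,None,fx=4.2,fy=4.2,interpolation=cv2.INTER_CUBIC))
c=camera('wrist');cv2.imwrite("pics/wrist2.png",c["img"][:,:,::-1])
print(c['mount'])
c=camera('scene');print(c['pose'])
E
```

```text
tip [430.46620473 395.43933465] pin exp [456.99684697 327.01092469] corner [468.5041563  521.42856527] [ 31.64563683 227.35371358]
[[ 6.48025186e-04 -9.63963085e-01 -2.66035244e-01  6.76231257e-02]
 [ 9.99999750e-01  6.99751948e-04 -9.96485348e-05 -5.72573728e-04]
 [ 2.82216189e-04 -2.66035113e-01  9.63963298e-01 -1.66435532e-01]
 [ 0.00000000e+00  0.00000000e+00  0.00000000e+00  1.00000000e+00]]
[[ 0.7335375  -0.40760493  0.54385747  0.09332766]
 [-0.67939879 -0.41805131  0.60303431 -0.33313842]
 [-0.01843943 -0.81184439 -0.58358262  0.57895822]
 [ 0.          0.          0.          1.        ]]
```

View pics/top2z.png

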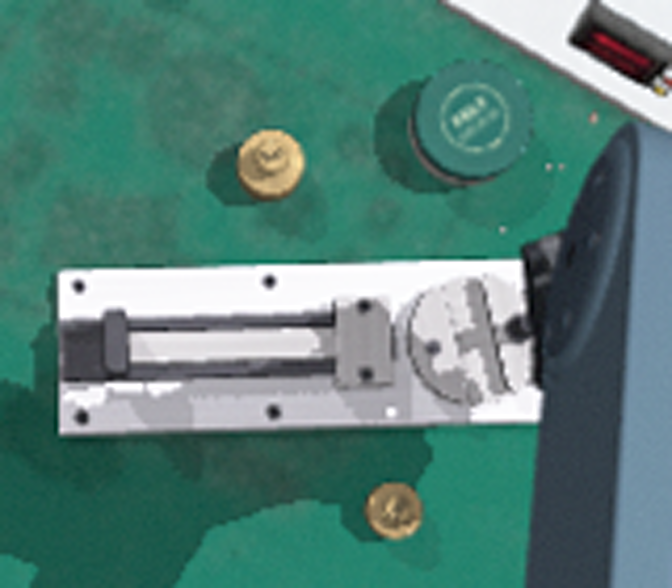

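View pics/wrist2.png

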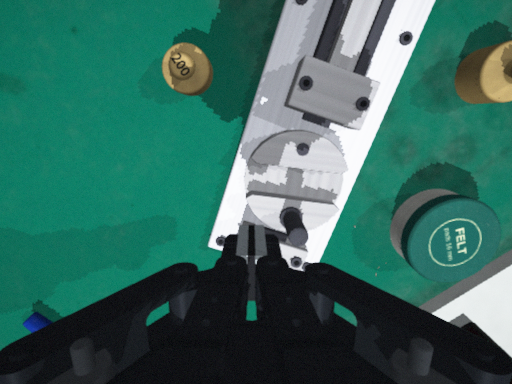

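```bash
python3 - <<'E'
from h import *
from bench import *
import cv2
o=get_obs(); q=o['eef_rot']; T=np.eye(4);T[:3,:3]=R.from_quat([q[1],q[2],q[3],q[0]]).as_matrix();T[:3,3]=o['eef_pos']
m=np.array([[6.48e-4,-.963963,-.266035,.0676],[1,7e-4,-1e-4,-5.7e-4],[2.8e-4,-.266035,.963963,-.16644],[0,0,0,1]])
C=T@m
Kw=np.array([[278.156,0,251.07],[0,278.156,192.115],[0,0,1]])
def wz(u,v,z):
    d=C[:3,:3]@np.linalg.inv(Kw)@[u,v,1]; p=C[:3,3]+d*(z-C[2,3])/d[2]; return (w2f(F,p)*1000).round(1)
print('pin top',wz(298,238,.058),'corners',wz(209,247,.008),wz(312,270,.008))
t=Kw@np.linalg.inv(m)[:3]@[0,0,0,1]; print('tcp px',t[:2]/t[2])
a=cv2.imread("pics/wrist2.png")[180:280,200:340];cv2.imwrite("pics/w2z.png",cv2.resize(a,None,fx=5.5,fy=5.5,interpolation=cv2.INTER_CUBIC))
a=cv2.imread("pics/scene2.png")[220:280,260:340];cv2.imwrite("pics/s2z.png",cv2.resize(a,None,fx=9,fy=9,interpolation=cv2.INTER_CUBIC))
E
```

```text
pin top [24.4  6.2 58. ] corners [ 73.1 -41.2   8. ] [66.5 44.   8. ]
tcp px [251.96362158 224.67422173]
```

View pics/w2z.png

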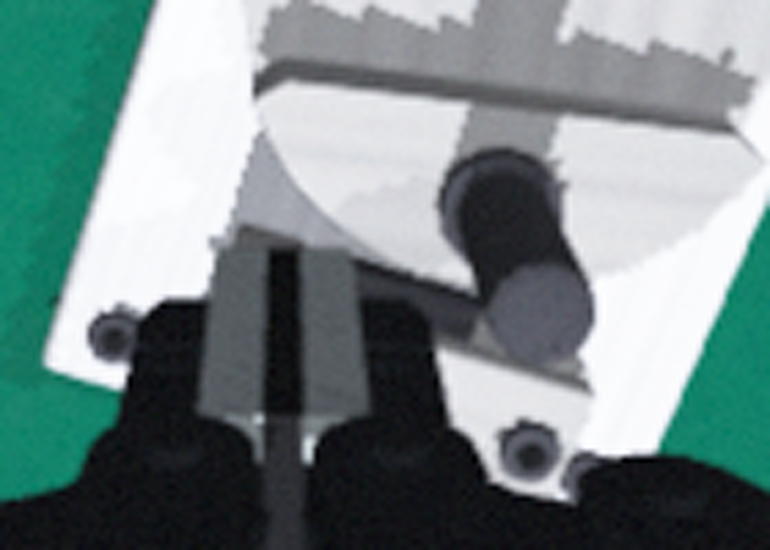

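View pics/s2z.png

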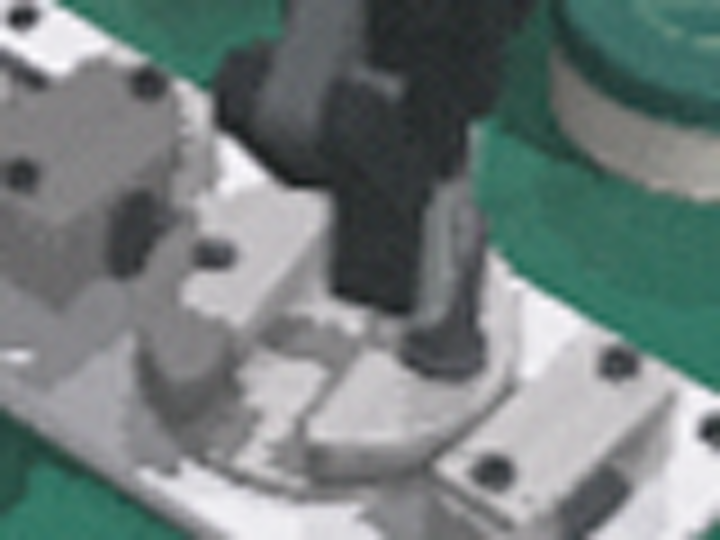

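```bash
python3 - <<'E'
from h import *
import cv2
g=lambda p:(np.array(proj('scene',p))-[180,150])*3.5
print(g(f2w(F,[.0205,-.0257,.1387])))
a=cv2.imread("pics/scene1.png")[145:225,250:340];cv2.imwrite("pics/s1z.png",cv2.resize(a,None,fx=8,fy=7,interpolation=cv2.INTER_CUBIC))
E
```

```text
[418.76364571 221.79433785]
```

View pics/s1z.png

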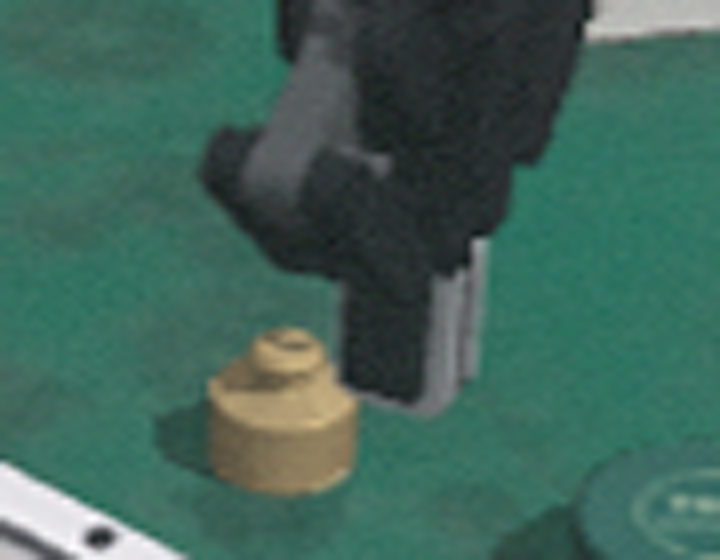

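```bash
python3 - <<'E'
from h import *
from bench import *
import cv2
o=get_obs(); q=o['eef_rot']; M=R.from_quat([q[1],q[2],q[3],q[0]]).as_matrix();print(o['eef_pos'])
c0=f2w(F,[.0205,-.0257,.1387]); a=np.radians(104.6)+F[2]; y=np.array([np.cos(a),np.sin(a),0]); x=np.cross(y,[0,0,-1.])
img=cv2.imread("pics/scene1.png")[140:230,240:350];img=cv2.resize(img,None,fx=7,fy=6.5,interpolation=cv2.INTER_CUBIC)
for dz,col in((0,(0,0,255)),(.012,(0,255,255))):
  for h in (0,.03):
    pts=[proj('scene',c0+sx*.011*x+sy*.01*y+np.array([0,0,dz+h])) for sx,sy in((1,1),(1,-1),(-1,-1),(-1,1))]
    pts=np.array([((p[0]-240+.5)*7,(p[1]-140+.5)*6.5) for p in pts]).astype(int)
    cv2.polylines(img,[pts],True,col,1)
cv2.imwrite("pics/ov.png",img)
E
```

```text
[ 0.52075953 -0.00052115  0.04202803]
```

View pics/ov.png

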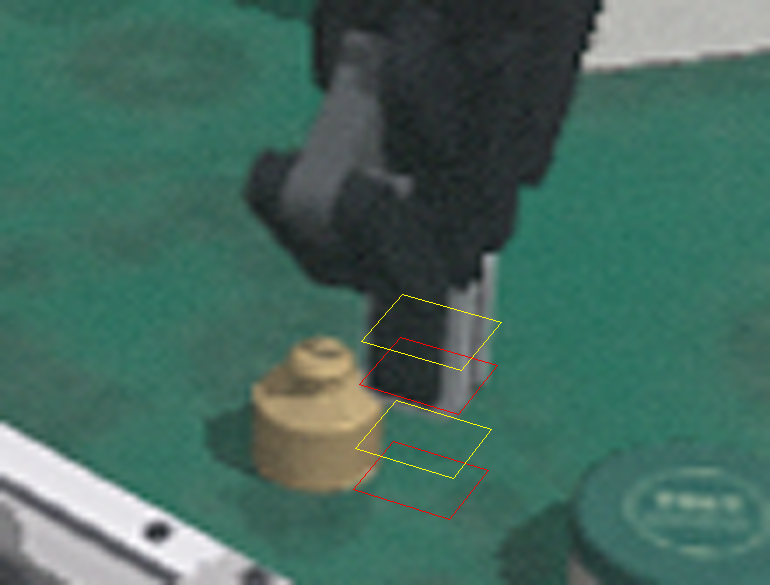

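>>> arm_command(
  motion="0.024 -0.071 0 0 0 0 0;0.024 -0.071 0 0 0 0 0;0.024 -0.071 0 0 0 0 0;0 0 0.06 0 0 0 0;0 0 0.05 0 0 0 0;0 0 0 0 0 0 0",
)

```text
time_s: 5.13
eef_pos: [0.4813, -0.0042, 0.0262]
eef_rot: [0.012, 0.563, 0.827, 0.005]
wrist_force: [-0.3, -0.8, -0.1]
opening: -0.0
```

```bash
cat > ov.py <<'E'
from h import *
from bench import *
import cv2,sys
def ov(name,hy=.01):
    o,M,ya=st(); c0=o['eef_pos']
    img0=camera('scene')['img'][:,:,::-1]
    u=proj('scene',c0+[0,0,.04]).astype(int)-[50,45]
    u=np.maximum(u,0)
    img=cv2.resize(img0[u[1]:u[1]+90,u[0]:u[0]+110],None,fx=7,fy=6.5,interpolation=cv2.INTER_CUBIC)
    for h,col in((0,(0,0,255)),(.015,(255,0,255)),(.03,(0,255,255))):
        pts=[proj('scene',c0+M@[sx*.011,sy*hy,-h]) for sx,sy in((1,1),(1,-1),(-1,-1),(-1,1))]
        pts=np.array([((p[0]-u[0]+.5)*7,(p[1]-u[1]+.5)*6.5) for p in pts]).astype(int)
        cv2.polylines(img,[pts],True,col,1)
    cv2.imwrite(name,img)
if __name__=="__main__": ov(sys.argv[1])
E
python3 ov.py pics/ov3.png
```

```text
t 5.13 fix mm [ 33.  -59.5  26.2] yaw(y axis) deg 108.8 tilt [ 0.0257 -0.0063] F [-0.3 -0.8 -0.1] open -0.0 q6 -0.63
```

View pics/ov3.png

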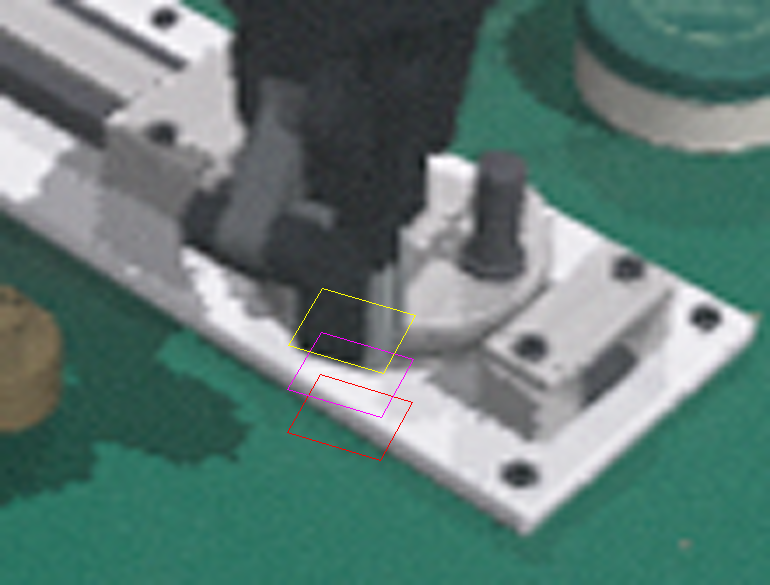

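```bash
python3 -c "
from h import *
planfull([33,-72,5],107)"
```

```text
t 5.18 fix mm [ 33.2 -58.8  26.9] yaw(y axis) deg 108.8 tilt [ 0.0266 -0.0065] F [1.4 0.9 1.1] open -0.004 q6 -0.63
total shift units [ 0.024 -0.065  0.108] rows min 1.0
az units total 0.031 max/row .119
rotvec units [0.022 0.015 0.03 ]
```

>>> arm_command(
  motion="0.024 -0.065 0 0.022 0.015 0.03 0;0 0 0.04 0 0 0 0;0 0 0.04 0 0 0 0;0 0 0.02 0 0 0 0;0 0 0.01 0 0 0 0;0 0 0 0 0 0 0",
)

```text
time_s: 5.68
eef_pos: [0.4728, -0.0053, 0.0046]
eef_rot: [0.003, 0.575, 0.818, 0.001]
wrist_force: [0.1, 0.5, -0.5]
opening: 0.0
```

```bash
python3 ov.py pics/ov4.png; python3 -c "
from h import *
planfull([33,-72,5],107)"
```

```text
t 5.68 fix mm [ 33.7 -68.1   4.6] yaw(y axis) deg 107.2 tilt [ 0.0059 -0.0014] F [ 0.1  0.5 -0.5] open 0.0 q6 -0.61
t 5.73 fix mm [ 33.7 -68.1   4.7] yaw(y axis) deg 107.2 tilt [ 0.0059 -0.0014] F [ 0.  -0.8 -0.2] open -0.002 q6 -0.61
total shift units [ 0.009 -0.018 -0.002] rows min 1.0
az units total 0.003 max/row .119
rotvec units [0.005 0.003 0.003]
```

View pics/ov4.png

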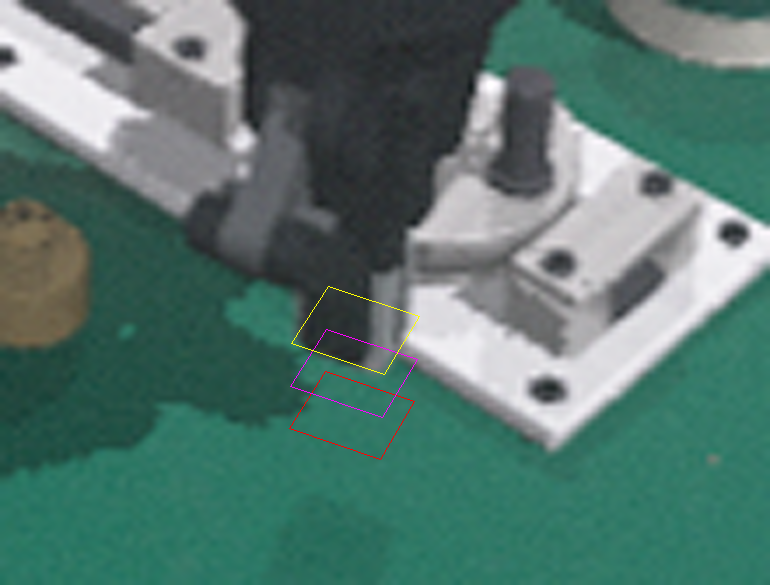

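>>> arm_command(
  motion="0 0 0.015 0 0 0 0;0 0 0.015 0 0 0 0;0 0 0.015 0 0 0 0;0 0 0 0 0 0 0",
)

```text
time_s: 6.07
eef_pos: [0.4736, -0.0053, -0.0049]
eef_rot: [0.003, 0.574, 0.819, 0.001]
wrist_force: [0.2, 0.1, 0.1]
opening: -0.001
```

>>> arm_command(
  motion="0 0 0.03 0 0 0 0;0 0 0.03 0 0 0 0;0 0 0.01 0 0 0 0;0 0 0 0 0 0 0",
)

```text
time_s: 6.4
eef_pos: [0.4738, -0.0054, -0.0203]
eef_rot: [0.004, 0.574, 0.819, 0.001]
wrist_force: [0.4, -0.2, 0.4]
opening: 0.001
```

>>> arm_command(
  motion="0 0 0.01 0 0 0 0;0 0 0.01 0 0 0 0",
)

```text
time_s: 6.57
eef_pos: [0.474, -0.0054, -0.0243]
eef_rot: [0.003, 0.574, 0.819, 0.001]
wrist_force: [-11.6, 3.8, 39.5]
opening: 0.001
```

>>> arm_command(
  motion="0 0 0.008 0 0 0 0;0 0 0.008 0 0 0 0",
)

```text
time_s: 6.73
eef_pos: [0.4739, -0.0054, -0.0243]
eef_rot: [0.002, 0.574, 0.819, 0.001]
wrist_force: [-10.7, 0.6, 26.2]
opening: 0.003
```

Probing found the bench at a TCP z of about -24 mm. So the fingers really end about 24 mm short of the reported TCP, and I'll work with tip z = TCP z + 24 mm.

>>> arm_command(
  motion="0 0 -0.1 0 0 0 0;0 0 -0.09 0 0 0 0;0 0 0 0 0 0 0",
)

```text
time_s: 6.98
eef_pos: [0.4732, -0.0052, 0.0151]
eef_rot: [0.001, 0.574, 0.819, 0.0]
wrist_force: [1.0, 0.4, 0.2]
opening: 0.001
```

```bash
python3 -c "
from h import *
planfull([30,-24,14],107)"
```

```text
t 6.98 fix mm [ 33.7 -67.7  15.1] yaw(y axis) deg 107.3 tilt [ 0.0027 -0.0013] F [1.  0.4 0.2] open 0.001 q6 -0.61
total shift units [-0.047  0.214  0.006] rows min 2.0
az units total 0.004 max/row .119
rotvec units [0.002 0.002 0.004]
```

>>> arm_command(
  motion="-0.02 0.07 0.003 0 0 0 0;-0.02 0.07 0.003 0 0 0 0;-0.007 0.06 0 0 0 0 0;0 0 0 0 0 0 0",
)

```text
time_s: 7.32
eef_pos: [0.5157, -0.0005, 0.0137]
eef_rot: [0.003, 0.574, 0.819, 0.001]
wrist_force: [-0.5, -0.2, 0.5]
opening: 0.001
```

```bash
python3 - <<'E'
from h import *
planfull([28,-15,14],107)
from bench import *
import cv2
c=camera('wrist');cv2.imwrite("pics/wrist5.png",c["img"][:,:,::-1])
a=cv2.imread("pics/wrist5.png")[160:290,190:350];cv2.imwrite("pics/w5z.png",cv2.resize(a,None,fx=4.5,fy=4.5,interpolation=cv2.INTER_CUBIC))
E
```

```text
t 7.32 fix mm [ 30.9 -25.   13.7] yaw(y axis) deg 107.2 tilt [ 0.0057 -0.002 ] F [-0.5 -0.2  0.5] open 0.001 q6 -0.58
total shift units [-0.001  0.052 -0.001] rows min 1.0
az units total 0.004 max/row .119
rotvec units [0.004 0.004 0.004]
```

View pics/w5z.png

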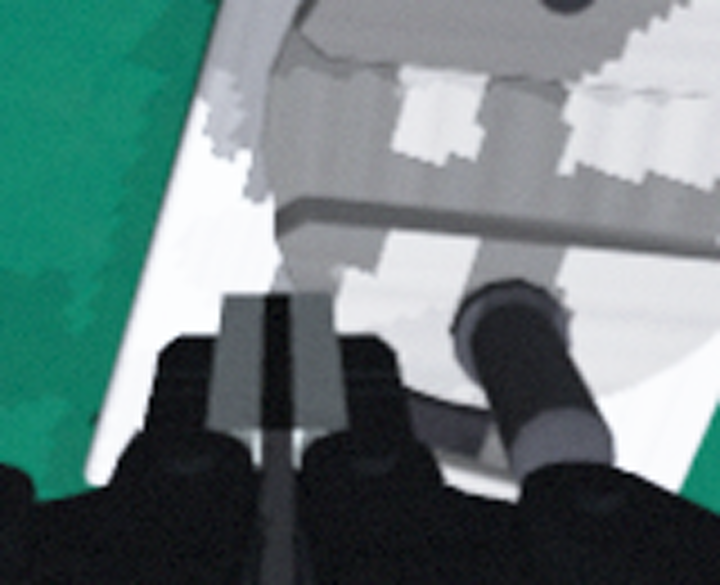

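```bash
python3 - <<'E'
from h import *
a=np.radians(107.2)+F[2]; y=np.array([np.cos(a),np.sin(a),0]); x=np.cross(y,[0,0,-1.])
c0=f2w(F,[.0337,-.0681,.0047])
u=np.maximum(proj('scene',c0+[0,0,.04]).astype(int)-[50,45],0)
for yy in(-.02,-.03,-.04,-.05):
  for h in(.024,.04,.05,.06,.07): 
    p=proj('scene',c0+y*yy+[0,0,h]); print(yy,h,((p-u+.5)*[7,6.5]).round())
E
```

```text
-0.02 0.024 [320. 405.]
-0.02 0.04 [322. 358.]
-0.02 0.05 [323. 328.]
-0.02 0.06 [324. 297.]
-0.02 0.07 [326. 266.]
-0.03 0.024 [301. 435.]
-0.03 0.04 [303. 388.]
-0.03 0.05 [304. 358.]
-0.03 0.06 [305. 327.]
-0.03 0.07 [306. 296.]
-0.04 0.024 [282. 465.]
-0.04 0.04 [283. 418.]
-0.04 0.05 [284. 388.]
-0.04 0.06 [286. 357.]
-0.04 0.07 [287. 326.]
-0.05 0.024 [262. 496.]
-0.05 0.04 [264. 449.]
-0.05 0.05 [265. 419.]
-0.05 0.06 [265. 388.]
-0.05 0.07 [266. 357.]
```

>>> arm_command(
  motion="0 0.02 0 0 0 0 0;0 0.02 0 0 0 0 0;0 0.015 0 0 0 0 0;0 0 0 0 0 0 0",
)

```text
time_s: 7.7
eef_pos: [0.5219, 0.004, 0.0111]
eef_rot: [-0.0, 0.574, 0.819, -0.001]
wrist_force: [-0.2, -1.0, 0.2]
opening: 0.001
```

```bash
python3 -c "
from h import *
planfull([28,-15,14],107)"
```

```text
t 7.7 fix mm [ 26.8 -18.6  11.1] yaw(y axis) deg 107.2 tilt [-0.001  -0.0009] F [-0.2 -1.   0.2] open 0.001 q6 -0.57
total shift units [-0.011  0.015 -0.015] rows min 1.0
az units total 0.004 max/row .119
rotvec units [-0.001  0.     0.004]
```

>>> arm_command(
  motion="-0.01 0.02 -0.015 0 0 0 0;0 0.02 0 0 0 0 0;0 0.01 0 0 0 0 0;0 0 0 0 0 0 0",
)

```text
time_s: 8.03
eef_pos: [0.5305, 0.0049, 0.0137]
eef_rot: [-0.002, 0.574, 0.819, -0.002]
wrist_force: [-0.3, 0.1, -0.3]
opening: -0.001
```

```bash
python3 - <<'E'
from h import *
planfull([28,-15,14],107)
from bench import *
import cv2
c=camera('wrist');cv2.imwrite("pics/wrist6.png",c["img"][:,:,::-1])
a=cv2.imread("pics/wrist6.png")[160:290,190:350];cv2.imwrite("pics/w6z.png",cv2.resize(a,None,fx=4.5,fy=4.5,interpolation=cv2.INTER_CUBIC))
E
```

```text
t 8.03 fix mm [26.2 -9.9 13.7] yaw(y axis) deg 107.3 tilt [-0.0054 -0.0019] F [-0.3  0.1 -0.3] open -0.001 q6 -0.56
total shift units [-0.001 -0.027 -0.002] rows min 1.0
az units total 0.004 max/row .119
rotvec units [-0.005 -0.     0.004]
```

View pics/w6z.png

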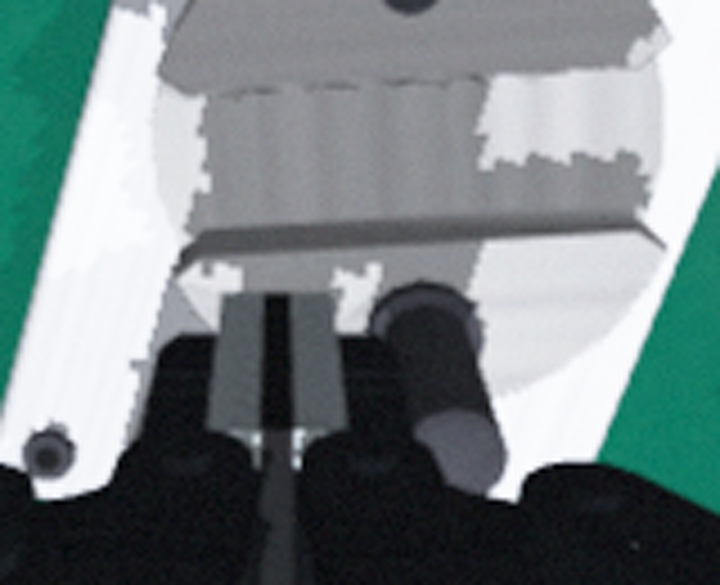

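>>> arm_command(
  motion="-0.012 0.016 0 0 0 -0.11 0;-0.012 0.016 0 0 0 -0.11 0;-0.012 0.016 0 0 0 -0.11 0;-0.012 0.016 0 0 0 -0.11 0;-0.012 0.016 0 0 0 -0.11 0;0 0 0 0 0 0 0",
)

```text
time_s: 8.58
eef_pos: [0.5475, 0.0042, 0.0131]
eef_rot: [-0.005, 0.305, 0.952, -0.002]
wrist_force: [-0.6, -0.7, -0.5]
opening: -0.001
```

```bash
cat > arc.py <<'E'
from h import *
import sys
o,M,ya=st(); p=w2f(F,o['eef_pos'])*1000; t=np.radians(ya); tt=np.array([np.cos(t),np.sin(t)]); r=np.array([np.sin(t),-np.cos(t)])
print('radial',(p[:2]@r).round(1),'tang',(p[:2]@tt).round(1))
if len(sys.argv)>1:
    y2=float(sys.argv[1]); t=np.radians(y2); tt=np.array([np.cos(t),np.sin(t)]); r=np.array([np.sin(t),-np.cos(t)])
    q=23*r-float(sys.argv[2])*tt; planfull([q[0],q[1],14],y2)
E
python3 arc.py 150 18.5
```

```text
t 8.58 fix mm [27.8  7.  13.1] yaw(y axis) deg 141.8 tilt [-0.0118 -0.0009] F [-0.6 -0.7 -0.5] open -0.001 q6 -1.16
radial 22.7 tang -17.5
t 8.58 fix mm [27.8  7.  13.1] yaw(y axis) deg 141.8 tilt [-0.0118 -0.0009] F [-0.6 -0.7 -0.5] open -0.001 q6 -1.16
total shift units [-0.013  0.012 -0.004] rows min 1.0
az units total -0.137 max/row .119
rotvec units [-0.007 -0.009 -0.137]
```

Going nicely. I'll continue to a yaw of about 175° and correct the tilt along the way.

>>> arm_command(
  motion="-0.012 0.016 -0.004 -0.005 -0.007 -0.11 0;-0.012 0.015 0 0 0 -0.11 0;-0.012 0.015 0 0 0 -0.11 0;-0.012 0.015 0 0 0 -0.11 0;-0.01 0.013 0 0 0 -0.1 0;0 0 0 0 0 0 0",
)

```text
time_s: 9.08
eef_pos: [0.562, 0.0119, 0.0131]
eef_rot: [-0.003, 0.025, 1.0, -0.001]
wrist_force: [-0.6, -0.5, -0.6]
opening: 0.0
```

```bash
python3 arc.py 180 18; python3 - <<'E'
from h import *
from bench import *
import cv2
c=camera('wrist');cv2.imwrite("pics/wrist7.png",c["img"][:,:,::-1])
a=cv2.imread("pics/wrist7.png")[140:290,170:360];cv2.imwrite("pics/w7z.png",cv2.resize(a,None,fx=4,fy=4,interpolation=cv2.INTER_CUBIC))
E
```

```text
t 9.08 fix mm [20.8 21.8 13.1] yaw(y axis) deg 174.4 tilt [-0.0057 -0.0024] F [-0.6 -0.5 -0.6] open 0.0 q6 -1.71
radial 23.8 tang -18.5
t 9.08 fix mm [20.8 21.8 13.1] yaw(y axis) deg 174.4 tilt [-0.0057 -0.0024] F [-0.6 -0.5 -0.6] open 0.0 q6 -1.71
total shift units [-0.004  0.014 -0.005] rows min 1.0
az units total -0.093 max/row .119
rotvec units [-0.002 -0.005 -0.093]
```

View pics/w7z.png

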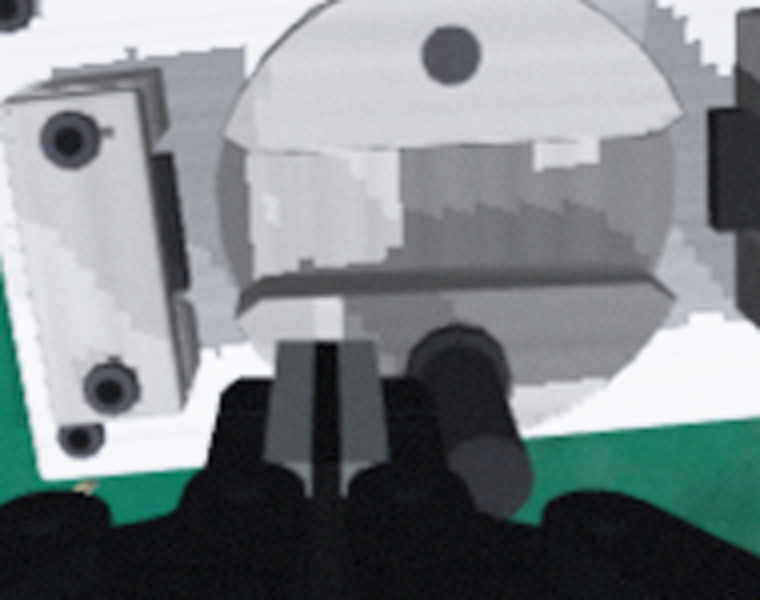

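```bash
cat > wr.py <<'E'
from h import *
m=np.array([[6.48e-4,-.963963,-.266035,.0676],[1,7e-4,-1e-4,-5.7e-4],[2.8e-4,-.266035,.963963,-.16644],[0,0,0,1]])
Kw=np.array([[278.156,0,251.07],[0,278.156,192.115],[0,0,1]])
def cam():
    from bench import get_obs
    o=get_obs(); q=o['eef_rot']; T=np.eye(4);T[:3,:3]=R.from_quat([q[1],q[2],q[3],q[0]]).as_matrix();T[:3,3]=o['eef_pos']; return T@m
def wz(C,u,v,z):
    d=C[:3,:3]@np.linalg.inv(Kw)@[u,v,1]; p=C[:3,3]+d*(z-C[2,3])/d[2]; return (w2f(F,p)*1000)
def lines(C,L,off,s):
    for n,a,b,z in L:
        A,B=[wz(C,off[0]+(p[0]+.5)/s-.5,off[1]+(p[1]+.5)/s-.5,z) for p in(a,b)]
        print(n,A[:2].round(1),B[:2].round(1),'ang',np.degrees(np.arctan2(B[1]-A[1],B[0]-A[0])).round(1))
E
python3 - <<'E'
from wr import *
lines(cam(),[('far',(290,150),(640,133),.024),('near',(262,298),(650,281),.024),('plate',(50,478),(755,418),.008),('keeper r top',(133,90),(185,408),.030)],(170,140),4)
E
```

```text
far [ 23.  -12.1] [-26.9  -9.5] ang 177.1
near [29.6  9.8] [-27.7  12.9] ang 176.9
plate [71.1 44.1] [-49.   44.9] ang 179.6
keeper r top [ 42.9 -23.7] [42.2 23.5] ang 90.9
```

>>> arm_command(
  motion="-0.004 0.002 -0.004 -0.002 -0.005 -0.06 0;0 0.003 0 0 0 -0.04 0;0 0 0 0 0 0 0",
)

```text
time_s: 9.38
eef_pos: [0.5636, 0.0123, 0.0139]
eef_rot: [0.001, -0.018, 1.0, -0.001]
wrist_force: [-0.4, -0.0, 0.5]
opening: 0.001
```

```bash
python3 arc.py 180 19.5; python3 - <<'E'
from h import *
from bench import *
import cv2
c=camera('wrist');cv2.imwrite("pics/wrist8.png",c["img"][:,:,::-1])
a=cv2.imread("pics/wrist8.png")[140:290,170:360];cv2.imwrite("pics/w8z.png",cv2.resize(a,None,fx=4,fy=4,interpolation=cv2.INTER_CUBIC))
E
```

```text
t 9.38 fix mm [20.5 23.4 13.9] yaw(y axis) deg 179.4 tilt [ 0.0027 -0.001 ] F [-0.4 -0.   0.5] open 0.001 q6 -1.8
radial 23.6 tang -20.2
t 9.38 fix mm [20.5 23.4 13.9] yaw(y axis) deg 179.4 tilt [ 0.0027 -0.001 ] F [-0.4 -0.   0.5] open 0.001 q6 -1.8
total shift units [ 0.002  0.005 -0.   ] rows min 1.0
az units total -0.01 max/row .119
rotvec units [-0.001  0.003 -0.01 ]
```

View pics/w8z.png

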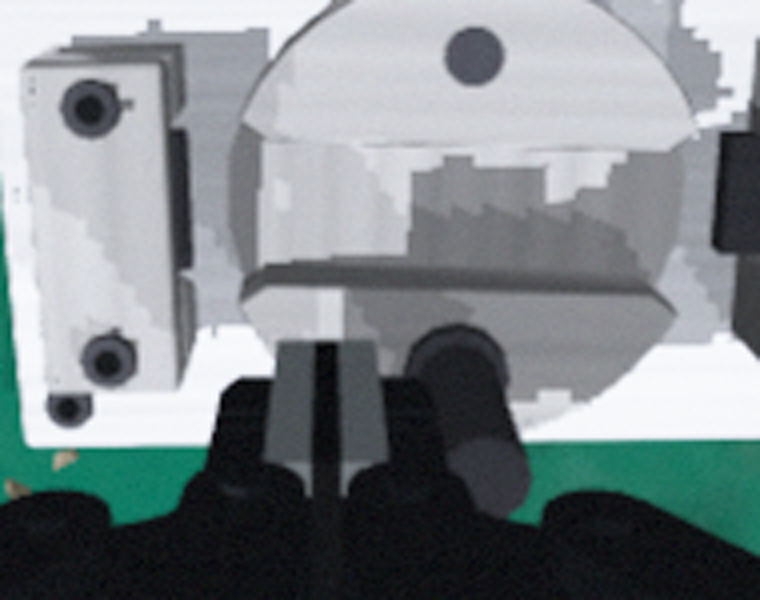

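```bash
python3 - <<'E'
from wr import *
lines(cam(),[('far',(300,142),(660,150),.024),('near',(270,286),(650,293),.024),('plate',(25,447),(755,439),.008),('keeper r top',(163,65),(178,390),.030)],(170,140),4)
E
```

```text
far [ 24.3 -11.3] [-27.4  -9.5] ang 178.1
near [29.1 10.5] [-27.4  12.3] ang 178.2
plate [72.6 44.8] [-51.9  44.7] ang -179.9
keeper r top [ 42.4 -23.4] [42.7 24.4] ang 89.7
```

>>> arm_command(
  motion="0 0.006 0 0 0 -0.01 0;0 0 0 0 0 0 0",
)

```text
time_s: 9.6
eef_pos: [0.5638, 0.0131, 0.0141]
eef_rot: [0.002, -0.02, 1.0, -0.001]
wrist_force: [0.4, -0.6, -0.0]
opening: -0.002
```

```bash
python3 arc.py 180 19.5; python3 - <<'E'
from h import *
from bench import *
import cv2
c=camera('wrist');cv2.imwrite("pics/wrist9.png",c["img"][:,:,::-1])
a=cv2.imread("pics/wrist9.png")[140:290,170:360];cv2.imwrite("pics/w9z.png",cv2.resize(a,None,fx=4,fy=4,interpolation=cv2.INTER_CUBIC))
E
```

```text
t 9.6 fix mm [19.6 23.7 14.1] yaw(y axis) deg 179.5 tilt [ 0.0037 -0.0013] F [ 0.4 -0.6 -0. ] open -0.002 q6 -1.8
radial 23.9 tang -19.4
t 9.6 fix mm [19.6 23.7 14.1] yaw(y axis) deg 179.5 tilt [ 0.0037 -0.0013] F [ 0.4 -0.6 -0. ] open -0.002 q6 -1.8
total shift units [0.003 0.    0.   ] rows min 1.0
az units total -0.008 max/row .119
rotvec units [-0.001  0.003 -0.008]
```

View pics/w9z.png

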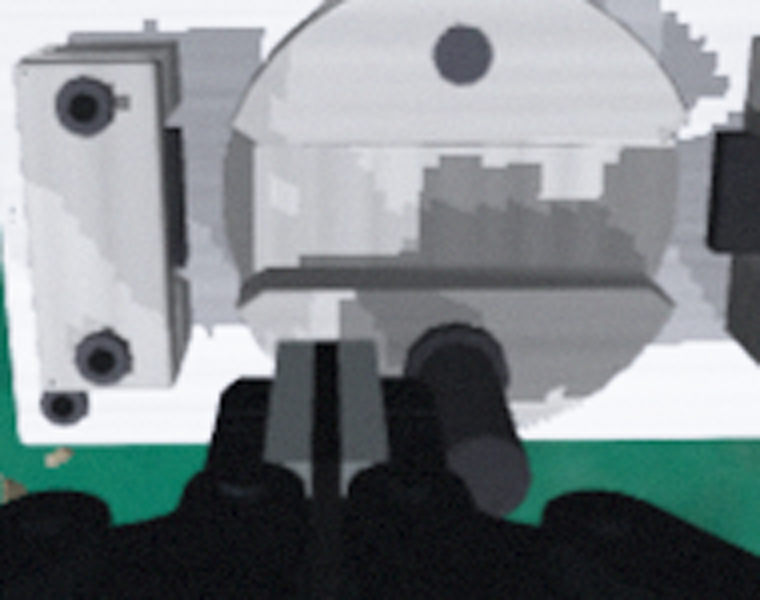

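>>> arm_command(
  motion="0 -0.05 0 0 0 0 0;0 -0.04 -0.05 0 0 0 0;0 0 -0.15 0 0 0 0;0 0 -0.15 0 0 0 0;0 0 0 0 0 0 0",
)

```text
time_s: 10.07
eef_pos: [0.5621, -0.0067, 0.0862]
eef_rot: [-0.001, -0.017, 1.0, 0.001]
wrist_force: [1.4, -0.2, 0.9]
opening: 0.002
```

```bash
python3 -c "
from h import *
planfull([-228,-1,75],180)"
```

```text
t 10.07 fix mm [39.3 21.1 86.2] yaw(y axis) deg 179.3 tilt [-0.0023  0.0016] F [ 1.4 -0.2  0.9] open 0.002 q6 -1.83
total shift units [0.128 1.335 0.059] rows min 7.0
az units total -0.012 max/row .119
rotvec units [ 0.002 -0.002 -0.012]
```

>>> arm_command(
  motion="0.014 0.14 0 0 0 -0.012 0;0.014 0.14 0 0 0 0 0;0.014 0.14 0 0 0 0 0;0.014 0.14 0 0 0 0 0;0.014 0.14 0 0 0 0 0;0.014 0.14 0 0 0 0 0;0.014 0.14 0 0 0 0 0;0.014 0.14 0 0 0 0 0;0.014 0.14 0 0 0 0 0;0 0.05 0 0 0 0 0",
)

```text
time_s: 10.9
eef_pos: [0.5326, 0.2553, 0.0974]
eef_rot: [0.006, -0.014, 1.0, 0.001]
wrist_force: [-0.5, -0.2, 1.1]
opening: -0.001
```

```bash
python3 - <<'E'
from h import *
planfull([-228,-1,12],180)
from bench import *
import cv2
c=camera('top');cv2.imwrite("pics/top10.png",c["img"][:,:,::-1])
a=cv2.imread("pics/top10.png")[110:250,210:370];cv2.imwrite("pics/top10z.png",cv2.resize(a,None,fx=4.2,fy=4.2,interpolation=cv2.INTER_CUBIC))
E
```

```text
t 10.9 fix mm [-223.7    4.    97.4] yaw(y axis) deg 178.9 tilt [0.0129 0.0023] F [-0.5 -0.2  1.1] open -0.001 q6 -1.35
total shift units [0.031 0.02  0.426] rows min 3.0
az units total -0.018 max/row .119
rotvec units [ 0.002  0.012 -0.018]
```

View pics/top10z.png

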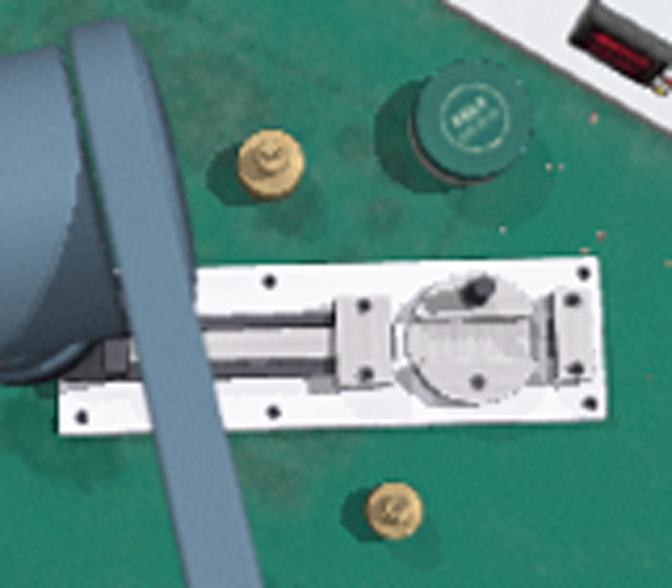

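>>> arm_command(
  motion="0.03 0.02 0.1 0.002 0.012 -0.018 0;0 0 0.12 0 0 0 0;0 0 0.1 0 0 0 0;0 0 0.08 0 0 0 0;0 0 0.04 0 0 0 0;0 0 0 0 0 0 0",
)

```text
time_s: 11.45
eef_pos: [0.5322, 0.2551, 0.0102]
eef_rot: [0.004, -0.024, 1.0, -0.0]
wrist_force: [-0.6, -0.4, 0.7]
opening: 0.001
```

```bash
python3 - <<'E'
from h import *
planfull([-215,-1,6],180)
from bench import *
import cv2
c=camera('scene');cv2.imwrite("pics/scene10.png",c["img"][:,:,::-1])
a=cv2.imread("pics/scene10.png")[150:320,150:370];cv2.imwrite("pics/scene10z.png",cv2.resize(a,None,fx=3.5,fy=3.5,interpolation=cv2.INTER_CUBIC))
c=camera('wrist');cv2.imwrite("pics/wrist10.png",c["img"][:,:,::-1])
E
```

```text
t 11.45 fix mm [-223.6    3.6   10.2] yaw(y axis) deg 180.0 tilt [ 0.0076 -0.0004] F [-0.6 -0.4  0.7] open 0.001 q6 -1.37
total shift units [ 0.023 -0.043  0.021] rows min 1.0
az units total 0.0 max/row .119
rotvec units [-0.001  0.007  0.   ]
```

View pics/scene10z.png

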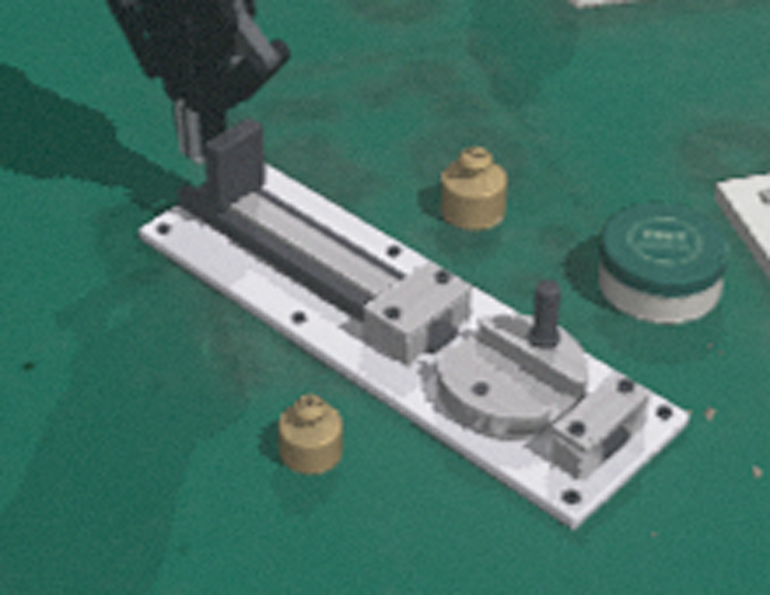

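View pics/wrist10.png

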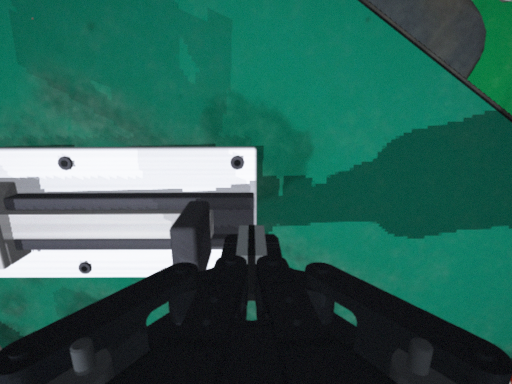

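>>> arm_command(
  motion="0.022 -0.015 0.02 -0.001 0.007 0 0;0.003 -0.03 0 0 0 0 0;0 -0.03 0 0 0 0 0;0 -0.03 0 0 0 0 0;0 -0.03 0 0 0 0 0;0 0 0 0 0 0 0",
)

```text
time_s: 12.05
eef_pos: [0.5332, 0.2256, 0.0127]
eef_rot: [0.005, -0.024, 1.0, 0.001]
wrist_force: [0.5, 0.6, 0.1]
opening: -0.001
```

```bash
python3 - <<'E'
from h import *
planfull([-106,-1,6],180)
E
```

```text
t 12.05 fix mm [-194.1    3.1   12.7] yaw(y axis) deg 180.0 tilt [0.0098 0.0029] F [0.5 0.6 0.1] open -0.001 q6 -1.42
total shift units [ 0.021 -0.441  0.032] rows min 3.0
az units total 0.0 max/row .119
rotvec units [0.002 0.01  0.   ]
```

>>> arm_command(
  motion="0.01 -0.04 0.015 0 0.008 0 0;0.005 -0.04 0.01 0 0.004 0 0;0.003 -0.04 0.01 0 0.002 0 0;0 -0.04 0 0 0 0 0;0 -0.04 0 0 0 0 0;0 -0.04 0 0 0 0 0;0 0 0 0 0 0 0",
)

```text
time_s: 12.63
eef_pos: [0.5327, 0.1725, 0.0059]
eef_rot: [-0.002, -0.024, 1.0, 0.002]
wrist_force: [-0.8, -1.0, 0.6]
opening: 0.006
```

```bash
python3 - <<'E'
from h import *
planfull([-106,-1,8],180)
from bench import *
import cv2
c=camera('scene');cv2.imwrite("pics/scene11.png",c["img"][:,:,::-1])
a=cv2.imread("pics/scene11.png")[150:320,150:370];cv2.imwrite("pics/scene11z.png",cv2.resize(a,None,fx=3.5,fy=3.5,interpolation=cv2.INTER_CUBIC))
E
```

```text
t 12.63 fix mm [-141.     0.2    5.9] yaw(y axis) deg 180.0 tilt [-0.0042  0.0031] F [-0.8 -1.   0.6] open 0.006 q6 -1.52
total shift units [ 0.006 -0.175 -0.011] rows min 1.0
az units total -0.0 max/row .119
rotvec units [ 0.003 -0.004 -0.   ]
```

View pics/scene11z.png

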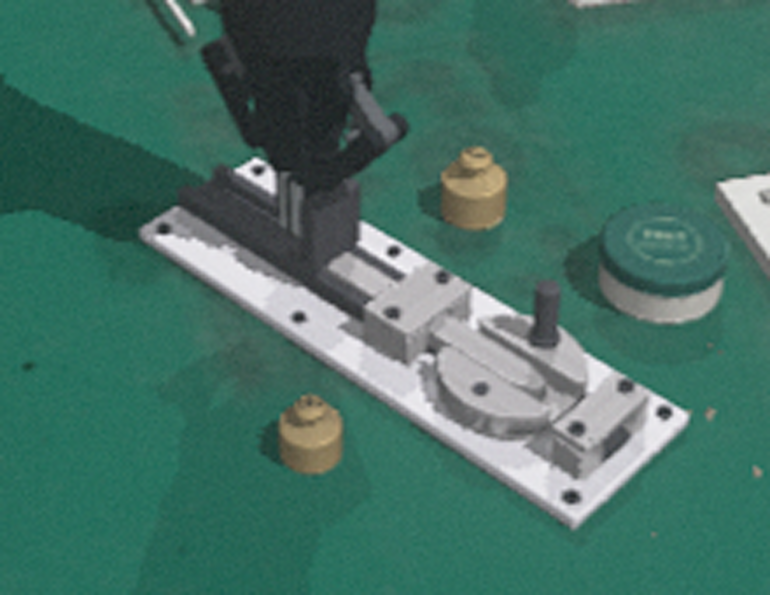

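The bar is well into the slot, with its nose near (540,380) in the zoom. I'll continue with small steps.

>>> arm_command(
  motion="0 -0.03 -0.008 0 -0.004 0 0;0 -0.03 0 0 0 0 0;0 -0.03 0 0 0 0 0;0 -0.03 0 0 0 0 0;0 -0.02 0 0 0 0 0;0 0 0 0 0 0 0",
)

```text
time_s: 13.18
eef_pos: [0.5338, 0.1426, 0.0074]
eef_rot: [0.0, -0.024, 1.0, 0.002]
wrist_force: [0.7, -0.3, -0.9]
opening: -0.001
```

```bash
python3 - <<'E'
from h import *
planfull([-102,-1,8],180)
E
```

```text
t 13.18 fix mm [-1.111e+02 -1.000e-01  7.400e+00] yaw(y axis) deg 180.0 tilt [0.0001 0.0038] F [ 0.7 -0.3 -0.9] open -0.001 q6 -1.58
total shift units [ 0.004 -0.046 -0.003] rows min 1.0
az units total 0.0 max/row .119
rotvec units [0.004 0.    0.   ]
```

>>> arm_command(
  motion="0 -0.025 0 0.004 0 0 0;0 -0.02 0 0 0 0 0;0 -0.015 0 0 0 0 0",
)

```text
time_s: 13.43
eef_pos: [0.5342, 0.1329, 0.0074]
eef_rot: [0.0, -0.023, 1.0, 0.002]
wrist_force: [0.1, 29.0, 1.0]
opening: -0.006
```

>>> arm_command(
  motion="0 -0.015 0 0 0 0 0;0 -0.01 0 0 0 0 0",
)

```text
time_s: 13.6
eef_pos: [0.5341, 0.1339, 0.0075]
eef_rot: [0.001, -0.023, 1.0, 0.007]
wrist_force: [0.4, 8.3, -0.3]
opening: -0.0
```

```bash
python3 - <<'E'
from h import *
st()
E
```

```text
t 13.6 fix mm [-102.4   -0.2    7.5] yaw(y axis) deg 179.9 tilt [0.0013 0.0147] F [ 0.4  8.3 -0.3] open -0.0 q6 -1.61
```

>>> arm_command(
  motion="0 -0.02 0 0.01 0 0 0;0 -0.02 0 0 0 0 0",
)

```text
time_s: 13.77
eef_pos: [0.5342, 0.1336, 0.0076]
eef_rot: [0.002, -0.022, 1.0, 0.008]
wrist_force: [2.1, 24.1, 0.2]
opening: 0.003
```

>>> arm_command(
  motion="0 0.04 0 0 0 0 0;0 0.07 0 0 0 0 0;0 0.07 0 0 0 0 0;0 0 -0.15 0 0 0 0;0 0 -0.15 0 0 0 0;0 0 -0.15 0 0 0 0;0 0.1 -0.15 0 0 0 0;0 0.1 0 0 0 0 0;0 0 0 0 0 0 0",
)

```text
time_s: 14.52
eef_pos: [0.5277, 0.2102, 0.1316]
eef_rot: [-0.002, -0.022, 1.0, 0.008]
wrist_force: [-0.5, -1.1, -0.8]
opening: 0.001
```

```bash
python3 - <<'E'
from h import *
st()
from bench import *
import cv2
for n in ('scene','top'):
    c=camera(n);cv2.imwrite(f"pics/{n}12.png",c["img"][:,:,::-1])
a=cv2.imread("pics/scene12.png")[170:310,180:370];cv2.imwrite("pics/scene12z.png",cv2.resize(a,None,fx=4.,fy=4.,interpolation=cv2.INTER_CUBIC))
a=cv2.imread("pics/top12.png")[110:250,210:370];cv2.imwrite("pics/top12z.png",cv2.resize(a,None,fx=4.2,fy=4.2,interpolation=cv2.INTER_CUBIC))
E
```

```text
t 14.52 fix mm [-178.9   -3.   131.6] yaw(y axis) deg 179.9 tilt [-0.0039  0.0153] F [-0.5 -1.1 -0.8] open 0.001 q6 -1.46
```

View pics/scene12z.png

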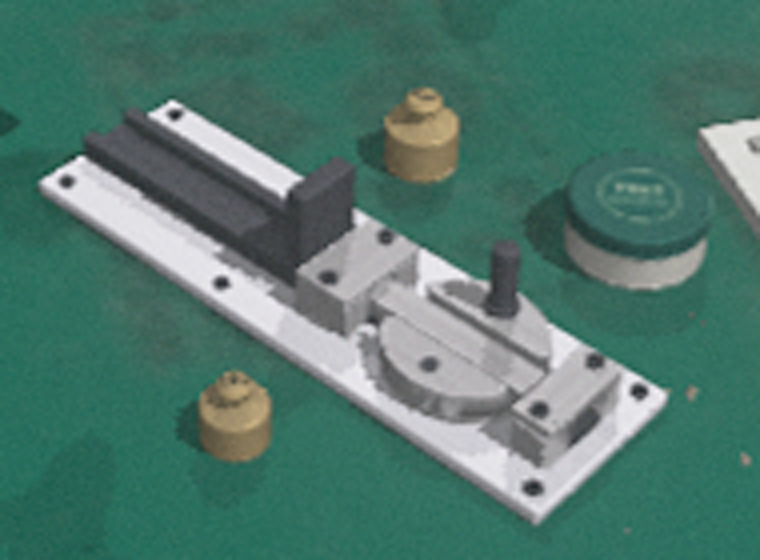

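View pics/top12z.png

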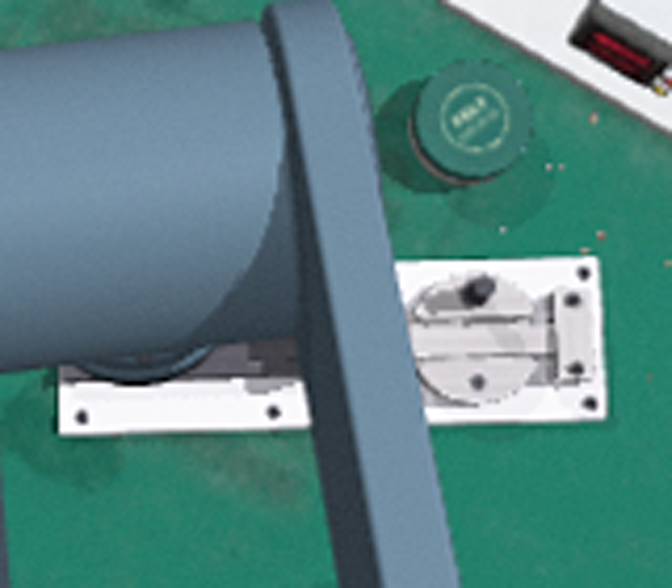

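```bash
python3 - <<'E'
from h import *
from bench import *
import cv2
c=camera('wrist');cv2.imwrite("pics/wrist12.png",c["img"][:,:,::-1])
a=cv2.imread("pics/wrist12.png")[90:250,20:220];cv2.imwrite("pics/w12z.png",cv2.resize(a,None,fx=3.7,fy=3.7,interpolation=cv2.INTER_CUBIC))
a=cv2.imread("pics/scene12.png")[200:260,240:320];cv2.imwrite("pics/s12z.png",cv2.resize(a,None,fx=9,fy=9,interpolation=cv2.INTER_CUBIC))
E
```

```text
(no output)
```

View pics/w12z.png

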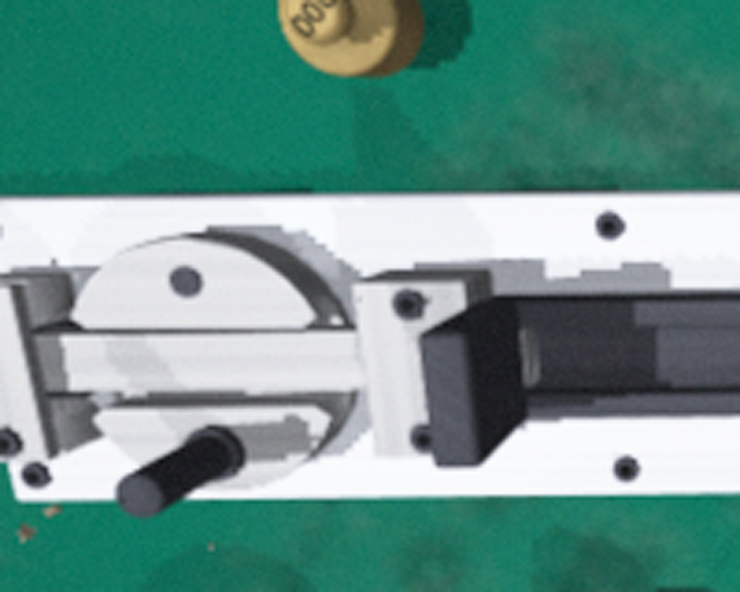

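View pics/s12z.png

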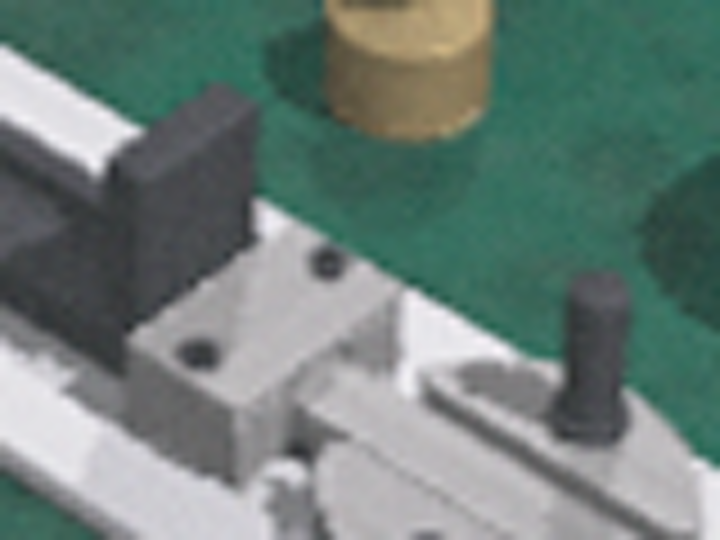

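```bash
python3 -c "
from bench import *
print(hand_in())"
```

```text
the job is handed in; nothing more can be done
None
```

The disc is locked, and I handed the job in at about 14.5 s of the 42 s. I used only the closed fingers, first pushing the pin, then the tab.

- **Disc:** I pushed the pin round to the +y side. Before the last small nudge, a measurement from the wrist camera put the slot 1.9° short. After the nudge I judged it by eye at roughly 0.4° off, without re-measuring.
- **Bar:** It slid through the slot into the keeper and stopped hard, with 24–29 N against the fingers. The fingers were then at x ≈ -102 mm on the fixture, against about -101.5 mm expected for home.
- **Last pictures:** They were taken with the arm clear of the fixture. The tab looks flush with the guide, the bar goes through the slot into the keeper, and the pin is on the +y side. The tin and both weights look unmoved in the scene view. The arm hid part of the top view, including weight_1 and weight_2.

**Fingertip mismatch:** the real fingertips end about 24 mm short of the reported TCP. The cameras showed it, and I confirmed it by touching the bare bench beside the fixture with the fingers, which read about 40 N at the wrist. I set all working heights from that contact. That is below the 120 N wrist limit and was at the fingertips, not the gripper body.

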